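Clamp a glued printed housing

TASK

The two printed housing halves on the plate of the upright bar clamp have just been glued: slide the clamp's free jaw down its bar, pushing it gently by the arm close to the bar, until the foot bears on the cap and the jaw tilts back and binds. Then tighten the screw handle on top about half a turn clockwise, seen from above, so that the clamp grips firmly without crushing the print or pushing the halves out of line, and let go. Leave the other things on the bench where they are.

Things in the scene. Friction and masses are not known exactly. Their poses are not given: they have to be found in the camera images.
- clamp: fixed upright bar clamp: steel foot plate 240 x 110 x 20 mm on the bench with an upright flat steel bar 20 x 10 mm, its top 232 mm above the bench. Origin on the bench under the screw axis (the work stands there); its x axis points along the plate to the bar, whose centre is 140 mm along +x; z up.
- jaw: free jaw, dark steel: head block 40 x 32 x 64 mm around the bar and an arm 16 mm wide, 24 mm high, reaching 140 mm to a round nose (32 mm across, 34 mm high) that carries the screw. Origin on the bar's centre line at the arm's mid height; x points away from the nose, z up. Stiff on the bar, it stays at any height. Pushed down at the nose or the handle it would land without tilting back.
- push_point (a point): middle of the arm's top face 62 mm from the bar's centre, 78 mm from the screw axis: push down (or pinch) here. 2 to 6 N slides the jaw; after 25 to 60 mm the foot meets the cap, then 4 to 5 mm more, rising to 20 to 25 N held a moment, rocks it back until it binds; it then stays when let go. Over 40 N at the foot is too much. Bar top is up to 95 mm, handle top 70 mm above this point.
- spindle: steel screw spindle in the jaw's nose with a round foot 30 mm across at its lower end. Origin on the screw axis at the arm's mid height; the foot's face is 60 mm below the origin. It moves down 0.8 mm per radian that the handle turns (5 mm per turn).
- foot_face (a point): centre of the underside of the spindle's foot, which presses on the cap
- handle (a joint): turn of the screw handle, rad, 0 to 12; grows clockwise seen from above, which drives the foot down (tightens). Starts at 0 to 0.5, stays where left. Turning takes 0.13 N m loose, about 0.18 N m tight. Once the jaw is bound, the foot's force starts at about 3 N and grows by about 17 N per rad: half a turn gives about 50 N. 30 N is needed; over 120 N crushes the print.
- handle_mid (a point): middle of the turned wooden screw handle, an upright ribbed cylinder 30 mm across and 52 mm high (from 26 mm below this point to 26 mm above it) on the screw axis above the jaw's nose. It moves down with the spindle.
- base_half: lower printed half, loose on the foot plate: block 56 x 56 x 30 mm with two low ears. Origin at the centre of its underside, z up.
- cap_half: upper printed half, loose on the lower one: plate 56 x 56 x 12 mm with a round boss 38 mm across and 8 mm high on top, 20 mm high in all. Origin at the centre of its underside, z up.
- spool: filament spool lying flat, 144 mm across, 52 mm high; bystander. Origin at the centre of its underside.
- glue: small glue bottle, 34 mm across, 85 mm high, standing; bystander. Origin at the centre of its underside.
- pliers: pliers lying flat, about 145 mm long, 11 mm high; bystander. Origin at the pivot, on the bench.
- jaw_tilt (a joint): rocking angle of the jaw on the bar, rad: about -0.015 while it hangs free (nose down), +0.012 or more when it is pushed back until it binds (nose up); it may ease to about 0.010 when let go and rises again to 0.02 or more as the screw is tightened. Single readings are noisy: average them
Not all that is in view belongs to the job. What is shaped like the base_half but black or turquoise is not meant.

How it is judged (in metres and radians):
On the way, in this order (a step that is already met when the one before it is completed fails the run):
1. with the handle not yet turned, the free jaw has been slid down until the foot bears on the cap and the jaw leans back on the bar (bound) (value of joint jaw_tilt above 0.008 rad and contact force between spindle and cap_half above 1.5 N and value of joint handle below 0.8 rad), for 0.1 s.
2. the screw is tight: the foot presses the cap with at least 30 N (contact force between spindle and cap_half above 30 N), for 0.2 s.
At the end, for the whole second after the job is handed in: The clamp by itself presses the cap with 30 to 120 N, its jaw bound on the bar (tilted back by more than 0.010 rad) and at rest; the cap is within 5 mm of central on the lower half and the lower half within 12 mm of where it stood; the robot has let go (contact force between spindle and cap_half between 30 and 120 N and value of joint jaw_tilt above 0.01 rad and horizontal distance between cap_half and base_half below 0.005 m and distance of base_half from where it was at the start of the episode below 0.012 m and linear speed of jaw below 0.005 m/s); the robot touches nothing.
It fails at once if the print is crushed (foot force over 120 N) (contact force between spindle and cap_half above 120 N).
It fails at once if the jaw is shoved down hard on the print (over 40 N before the handle is turned) (contact force between spindle and cap_half above 40 N and value of joint handle below 0.6 rad).
It fails at once if the cap is pushed off the lower half (over 8 mm) (horizontal distance between cap_half and base_half above 0.008 m).
It fails at once if a bystander is knocked away (over 30 mm) (distance of any of spool, glue, pliers from where it was at the start of the episode above 0.03 m).
It also fails if it takes over 54 s, if anything falls off the work surface, if the arm or the gripper's body presses on something with over 40 N, if the wrist force passes 120 N, or if a joint passes its speed limit or range.

ROBOT

A 7-joint arm with a two-finger parallel gripper is mounted at the origin on the work surface. World frame = base frame: x ahead of the robot, y to its left, z up, the work surface at z = 0. Lengths are in m, angles in degrees, forces in N, time in s.
With the tool pointing down it reaches from about 0.4 to 0.85 m from the base axis. Payload 10.4 kg.
Tool frame: the origin (TCP) lies at the very end of the fingers, on their centre line; the grasp point (between the pads) lies 19 mm behind it; y points along the fingers, z is the direction in which the jaws open and shut, and the axes are right-handed (so a half turn about y gives the same grasp; the last joint's range is limited). The gripper opens to 85 mm and grips with 20 to 120 N. Pads are 22 mm wide; open, the fingers measure 114 mm over their backs; the gripper's body (76 mm by 85 mm) begins 54 mm behind the grasp point. The pads swing forward as they close: fully open they stand 13 mm farther back than shut.
Start: joints at [62.59, 19.034, -3.707, 83.658, 1.238, 77.344, -5.071], TCP at [0.275, -0.561, 0.231] pointing down, gripper open.
Joint ranges: [-148.97, 148.97], [-28.65, 121.19], [-84.17, 76.75], [9.2, 138.47], [-72.65, 252.65], [3.7, 117.97], [-149.18, 149.18]. Speed limits (degrees/s): [127.2, 127.2, 159.86, 159.86, 180, 180, 180].

INTERFACE

Orientations are given as a 3x3 rotation matrix whose columns are the frame's x, y, z axes.
In Python, from plant import env gives the robot as it stands.
- The arm moves only by the tool drive_tool, never from a script. Its argument "rows" is a list that holds one entry, the list of rows, each a list of 7 numbers: the shift along the world's x, y, z in mm, then the turn, a rotation vector about the world's x, y, z in degrees, then the closure in counts, from 0 (fully open) to 255 (shut). In form: [[[x, y, z, wx, wy, wz, grip], ...]]. A call has 1 to 8 rows; each row shifts and turns the commanded pose from where the row before left it; what a row does not reach is not made up. A row lasts 1/10 s, in which the tool goes at most 50 mm and 8.59 degrees, less where a joint would pass 70% of its speed; a pose out of reach is approached as far as the arm can. A call is refused whole if a number of a shift passes 50 or a number of a turn 8.59, either way. A call with a gripper value outside its range is refused whole. The fingers move at their own pace and stop on an object; "squeeze" is the grip in N (left out, the last holds). Time passes only in rows, so rows that do not move let the fingers close. It gives the time, the measured TCP pose, the force and the opening at its end, in the units of the state.
- env.read_state(): the state, without advancing time (a new reading comes with each control period).
- env.grab_frame(name): name is "side" or "top" or "wrist"; returns a dict with "pixels" (384x512x3 uint8, red, green, blue), "fx", "fy", "cx", "cy" (pixels), "R" (3x3) and "t" (3): a world point X has camera coordinates R X + t; the wrist camera has in their place "hand_eye" (4x4, takes a point from camera to tool coordinates, whose origin is the TCP and whose axes are the tool frame's). Camera axes: x right, y down, z forward; pixel columns grow to the right and rows downward; lengths in m; the calibration is good to about 2 mm. The wrist camera is an equidistant fisheye: a pixel r from the principal point sees the ray r / f radians off the axis. A picture is of the moment at which its call begins: read the wrist's pose just before it. There is no depth.
- env.close_job(): hands the job in, once; it reports no verdict.
The state is a dict: "time_s": time; "joints": joint angles; "joint_vel": joint speeds; "joint_torque": joint torques, N m; "tcp_pos": TCP position; "eef_rot": TCP orientation; "wrist_force": force on the tool from outside, world axes, zero at the start; "ft_torque": the same for the moment, N m; "finger_gap": opening from 0.0 (shut) to 1.0 (fully open).
Only numpy, scipy, OpenCV 4.12 (cv2) and the standard library are available. Lean on these libraries where they do the work, as an engineer would, in place of code of your own. Each camera call takes 0.05 s, during which the arm holds its last target.

## Working session

There is one attempt and no reset: what is moved stays moved. The work goes in short steps, Python scripts to look and compute and a tool call to move; the robot and the scene stay as the last step left them, time stands still between calls to the robot, and variables do not carry over. Pictures are saved under pics/ and viewed, and the job is handed in when it is done.

Besides the shell and the picture viewer there is one more tool, called after ">>>" as name(argument=value, ...), one argument or row to a line, values as JSON. drive_tool: Moves the arm, as the interface text tells. Its arguments: {"type":"object","properties":{"rows":{"type":"array","items":{"type":"array","items":{"type":"array","items":{"type":"number"}}}},"squeeze":{"type":"number"}},"required":["rows"]}

```bash
mkdir -p pics; ls
python3 - <<'E'
from plant import env
import cv2,json,numpy as np
s=env.read_state(); print({k:np.round(v,3).tolist() for k,v in s.items()})
for n in ["side","top","wrist"]:
    f=env.grab_frame(n); cv2.imwrite(f"pics/{n}0.png",f["pixels"][:,:,::-1])
    print(n,{k:np.round(v,4).tolist() for k,v in f.items() if k!="pixels"})
E
```

```text
pics
{'time_s': 0.0, 'joints': [62.591, 19.073, -3.706, 83.707, 1.236, 77.344, -5.069], 'joint_vel': [-0.018, -0.01, 0.161, 0.044, 0.067, -0.045, -0.073], 'joint_torque': [-0.0, -62.545, 0.049, -39.162, 0.016, 0.01, 0.0], 'tcp_pos': [0.275, -0.561, 0.23], 'eef_rot': [[-0.898, -0.001, 0.44], [-0.44, 0.001, -0.898], [0.0, -1.0, -0.001]], 'wrist_force': [-0.215, 0.77, -0.979], 'ft_torque': [0.019, -0.022, -0.008], 'finger_gap': 1.001}
side {'fx': 413.6787, 'fy': 413.6787, 'cx': 262.0524, 'cy': 190.6933, 'R': [[0.9992, -0.039, -0.008], [-0.0325, -0.686, -0.7269], [0.0229, 0.7266, -0.6867]], 't': [-0.5313, 0.1505, 0.8564]}
top {'fx': 425.2716, 'fy': 425.2716, 'cx': 250.0986, 'cy': 198.0853, 'R': [[-0.0044, -0.9998, -0.0195], [-0.9812, 0.008, -0.1926], [0.1927, 0.0183, -0.9811]], 't': [0.038, 0.5723, 0.9173]}
wrist {'fx': 297.3186, 'fy': 297.3186, 'cx': 255.578, 'cy': 198.9287, 'hand_eye': [[0.0013, 0.9657, 0.2595, -0.0655], [0.0004, -0.2595, 0.9657, -0.1432], [1.0, -0.0011, -0.0007, -0.0003], [0.0, 0.0, 0.0, 1.0]]}
```

View pics/side0.png

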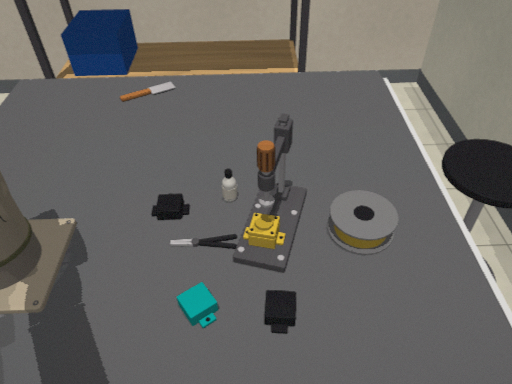

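View pics/top0.png

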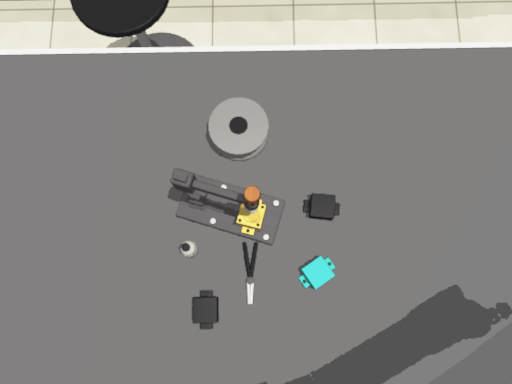

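View pics/wrist0.png

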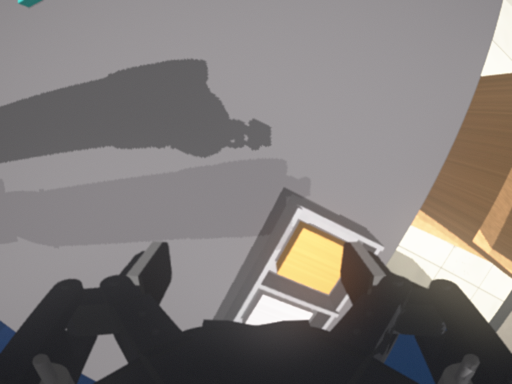

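Run:
```python
import cv2
a=cv2.imread("pics/top0.png")[150:260,150:310]; cv2.imwrite("pics/topc.png",cv2.resize(a,None,fx=5,fy=5,interpolation=cv2.INTER_CUBIC))
a=cv2.imread("pics/side0.png")[105:275,210:330]; cv2.imwrite("pics/sidec.png",cv2.resize(a,None,fx=3.5,fy=3.5,interpolation=cv2.INTER_CUBIC))
```

```text
(no output)
```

View pics/topc.png

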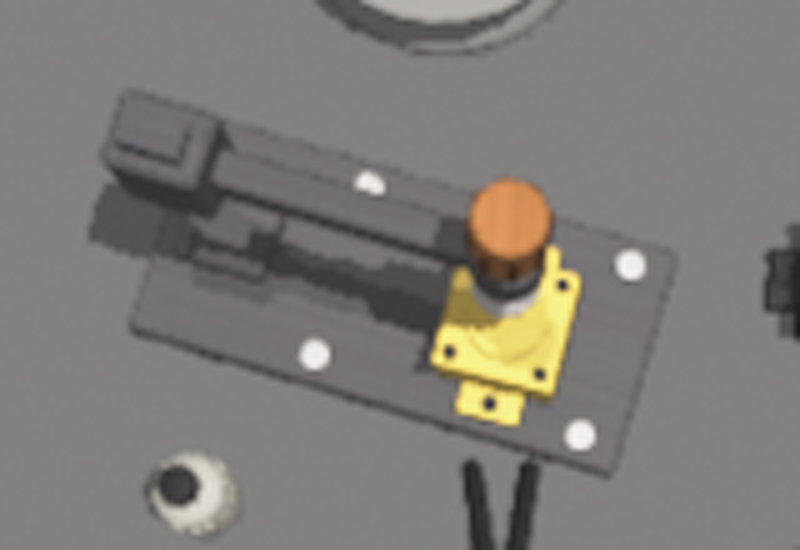

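View pics/sidec.png

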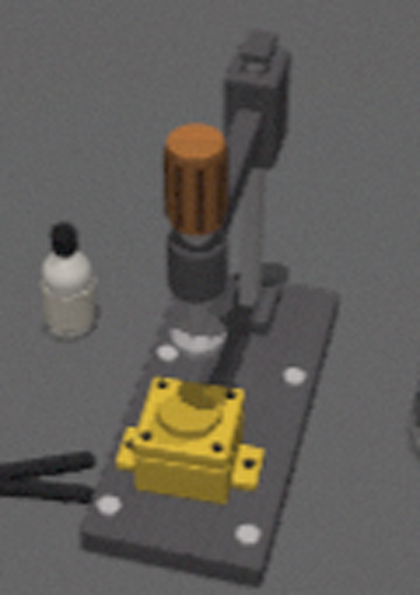

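```bash
cat > h.py <<'E'
import numpy as np
C={"side":dict(f=413.6787,c=(262.0524,190.6933)),"top":dict(f=425.2716,c=(250.0986,198.0853))}
def cam(n):
    from plant import env
    return env.grab_frame(n)
def ray(fr,u,v):
    R=np.array(fr["R"]);t=np.array(fr["t"])
    d=R.T@np.array([(u-fr["cx"])/fr["fx"],(v-fr["cy"])/fr["fy"],1.]); return -R.T@t,d/np.linalg.norm(d)
def plane(fr,u,v,z):
    o,d=ray(fr,u,v); return o+d*(z-o[2])/d[2]
def tri(f1,p1,f2,p2):
    o1,d1=ray(f1,*p1);o2,d2=ray(f2,*p2)
    s=np.linalg.lstsq(np.c_[d1,-d2],o2-o1,rcond=None)[0]
    a=o1+s[0]*d1;b=o2+s[1]*d2
    return (a+b)/2,np.linalg.norm(a-b)
def proj(fr,X):
    p=np.array(fr["R"])@X+np.array(fr["t"]); return fr["cx"]+fr["fx"]*p[0]/p[2],fr["cy"]+fr["fy"]*p[1]/p[2]
E
python3 - <<'E'
from h import *
T=cam("top");S=cam("side")
T5=lambda x,y:((x+.5)/5-.5+150,(y+.5)/5-.5+150)
S5=lambda x,y:((x+.5)/3.5-.5+210,(y+.5)/3.5-.5+105)
np.set_printoptions(precision=4,suppress=True)
for q in [(369,183),(630,265),(580,435),(315,354)]: print("screw top",plane(T,*T5(*q),.022))
for q in [(294,376),(248,534),(109,505),(167,353)]: print("screw side",plane(S,*S5(*q),.022))
for q in [(678,258),(612,472)]: print("platecorner top",plane(T,*T5(*q),.02))
for q in [(337,292),(262,573),(84,537)]: print("platecorner side",plane(S,*S5(*q),.02))
print("handletop",tri(T,T5(509,212),S,S5(195,139)))
# head block top corners: top view
print("bar top",tri(T,T5(152,138),S,S5(258,43)))
E
```

```text
screw top [0.6086 0.0987 0.022 ]
screw top [ 0.5678 -0.0251  0.022 ]
screw top [ 0.4875 -0.0006  0.022 ]
screw top [0.5264 0.1235 0.022 ]
screw side [0.6064 0.0975 0.022 ]
screw side [ 0.5681 -0.0266  0.022 ]
screw side [ 0.488  -0.0018  0.022 ]
screw side [0.5259 0.1219 0.022 ]
platecorner top [ 0.5714 -0.048   0.02  ]
platecorner top [ 0.4704 -0.0153  0.02  ]
platecorner side [0.6434 0.1767 0.02  ]
platecorner side [ 0.5742 -0.0528  0.02  ]
platecorner side [ 0.4734 -0.023   0.02  ]
handletop (array([0.5415, 0.0281, 0.2655]), np.float64(0.001886336792518504))
bar top (array([0.5814, 0.1643, 0.2294]), np.float64(0.0028763386106994116))
```

>>> drive_tool(
  rows=[
    [[16,37,15,0,0,5.8,255],[16,37,15,0,0,5.8,255],[16,37,15,0,0,5.8,255],[16,37,15,0,0,5.8,255],[16,37,15,0,0,5.8,255],[16,37,15,0,0,5.8,255],[16,37,15,0,0,5.8,255],[16,37,15,0,0,5.8,255]],
  ],
  squeeze=60,
)

```text
time_s: 1.05
tcp_pos: [0.4034, -0.2635, 0.3521]
eef_rot: [[-0.296, 0.0, 0.955], [-0.955, -0.0, -0.296], [0.0, -1.0, 0.0]]
wrist_force: [-0.1, -0.7, -0.9]
finger_gap: -0.002
```

>>> drive_tool(
  rows=[
    [[16,37,0,0,0,0,255],[16,37,0,0,0,0,255],[16,37,0,0,0,0,255],[16,37,0,0,0,0,255],[16,37,0,0,0,0,255],[16,37,0,0,0,0,255],[16,37,0,0,0,0,255],[0,0,0,0,0,0,255]],
  ],
)

```text
time_s: 1.85
tcp_pos: [0.5158, -0.0002, 0.3513]
eef_rot: [[-0.293, 0.0, 0.956], [-0.956, 0.002, -0.293], [-0.002, -1.0, -0.0]]
wrist_force: [-2.0, 0.3, 0.2]
finger_gap: 0.002
```

Run:
```python
from plant import env
import cv2,numpy as np,pickle
s=env.read_state(); f=env.grab_frame("wrist"); pickle.dump((s,f),open("w1.pkl","wb"))
print(s["joints"])
cv2.imwrite("pics/w1.png",f["pixels"][:,:,::-1])
```

```text
[ 29.85744018   5.55782889 -37.32941104  86.62276965   3.23658292
  88.91821119 -24.42449712]
```

View pics/w1.png

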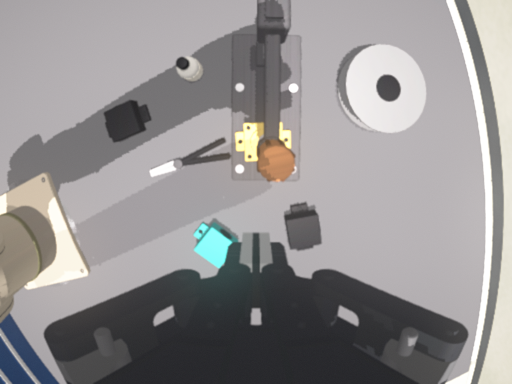

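```bash
cat >> h.py <<'E'
def wray(s,f,u,v):
    du,dv=u-f["cx"],v-f["cy"]; r=np.hypot(du,dv); th=r/f["fx"]
    d=np.array([np.sin(th)*du/r,np.sin(th)*dv/r,np.cos(th)])
    H=np.array(f["hand_eye"]);R=np.array(s["eef_rot"]);p=np.array(s["tcp_pos"])
    return R@H[:3,3]+p, R@H[:3,:3]@d
def wplane(s,f,u,v,z):
    o,d=wray(s,f,u,v); return o+d*(z-o[2])/d[2]
E
python3 - <<'E'
from h import *
import pickle,cv2
s,f=pickle.load(open("w1.pkl","rb"))
a=f["pixels"][:,:,::-1][0:200,200:330]; cv2.imwrite("pics/w1c.png",cv2.resize(a,None,fx=3.0,fy=3.0,interpolation=cv2.INTER_CUBIC))
hsv=cv2.cvtColor(f["pixels"],cv2.COLOR_RGB2HSV)
m=((hsv[...,0]<14)&(hsv[...,1]>130)&(hsv[...,2]>70)).astype("uint8")
n,l,st,c=cv2.connectedComponentsWithStats(m)
for i in range(1,n):
    if st[i,4]>60: print(st[i],c[i])
E
```

```text
(no output)
```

View pics/w1c.png

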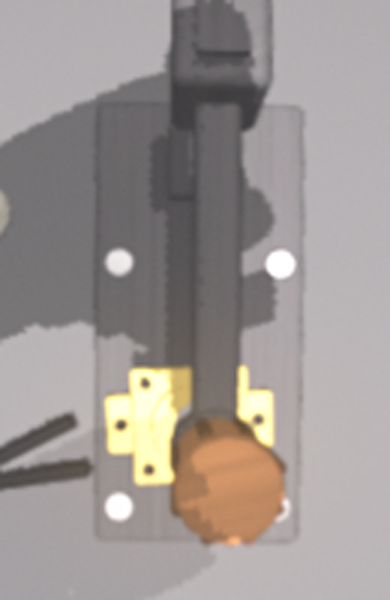

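Run:
```python
from h import *
import pickle
s,f=pickle.load(open("w1.pkl","rb"))
W=lambda x,y:((x+.5)/3-.5+200,(y+.5)/3-.5)
for z in (.2655,): print("handle",wplane(s,f,*W(230,486),z), np.linalg.norm(wplane(s,f,*W(176,486),z)-wplane(s,f,*W(285,486),z)))
for y in (130,200,300): 
  a,b=wplane(s,f,*W(196,y),.1955),wplane(s,f,*W(242,y),.1955); print("arm",a,b,np.linalg.norm(a-b))
for q in [(119,262),(280,264),(119,506)]: print("screw",wplane(s,f,*W(*q),.022))
```

```text
handle [0.54099156 0.02805938 0.2655    ] 0.02834211998889395
arm [0.56743652 0.13713407 0.1955    ] [0.58216077 0.13293271 0.1955    ] 0.015311923688255237
arm [0.56012197 0.11351496 0.1955    ] [0.57475576 0.10928712 0.1955    ] 0.015232282447190442
arm [0.55008296 0.08087402 0.1955    ] [0.56469712 0.07658187 0.1955    ] 0.015231424101212794
screw [0.52655611 0.12296865 0.022     ]
screw [0.60692778 0.09790367 0.022     ]
screw [ 0.48758155 -0.00133376  0.022     ]
```

>>> drive_tool(
  rows=[
    [[12,25.7,0,0,0,0,255],[12,25.7,0,0,0,0,255],[12,25.7,0,0,0,0,255],[12,25.7,0,0,0,0,255],[0,0,-30,0,0,0,255],[0,0,-40,0,0,0,255],[0,0,-40,0,0,0,255],[0,0,-20,0,0,0,255]],
  ],
)

```text
time_s: 2.7
tcp_pos: [0.5618, 0.0944, 0.2177]
eef_rot: [[-0.302, -0.004, 0.953], [-0.953, -0.002, -0.302], [0.003, -1.0, -0.003]]
wrist_force: [0.2, 0.4, -0.6]
finger_gap: -0.002
```

>>> drive_tool(
  rows=[
    [[0,0,-10,0,0,0,255],[0,0,-5,0,0,0,255],[0,0,0,0,0,0,255]],
  ],
)

```text
time_s: 3.0
tcp_pos: [0.5634, 0.0961, 0.2068]
eef_rot: [[-0.301, 0.001, 0.954], [-0.954, -0.0, -0.301], [-0.0, -1.0, 0.001]]
wrist_force: [-0.1, 0.3, 0.9]
finger_gap: 0.0
```

>>> drive_tool(
  rows=[
    [[1,6.5,0,0,0,0,255],[0,0,0,0,0,0,255],[0,0,-4,0,0,0,255],[0,0,-4,0,0,0,255],[0,0,-3,0,0,0,255],[0,0,0,0,0,0,255]],
  ],
)

```text
time_s: 3.6
tcp_pos: [0.5642, 0.1031, 0.1951]
eef_rot: [[-0.3, 0.0, 0.954], [-0.954, 0.0, -0.3], [-0.0, -1.0, 0.0]]
wrist_force: [-0.9, -0.2, -0.0]
finger_gap: 0.002
```

Run:
```python
from plant import env
import cv2
f=env.grab_frame("side"); a=f["pixels"][:,:,::-1][60:275,180:360]; cv2.imwrite("pics/s2.png",cv2.resize(a,None,fx=2.7,fy=2.7))
f=env.grab_frame("top"); a=f["pixels"][:,:,::-1][120:260,130:310]; cv2.imwrite("pics/t2.png",cv2.resize(a,None,fx=4,fy=4))
```

```text
(no output)
```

View pics/s2.png

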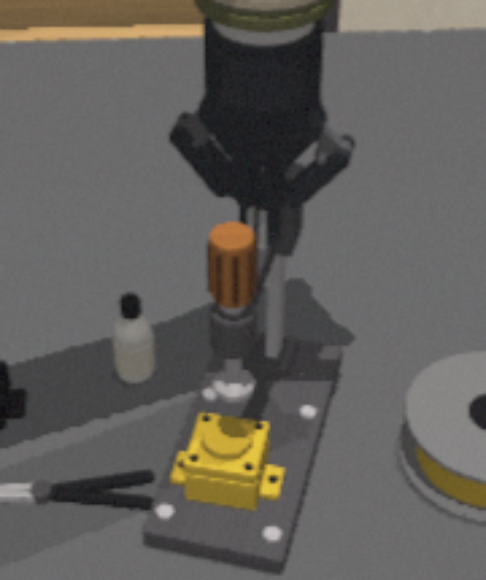

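View pics/t2.png

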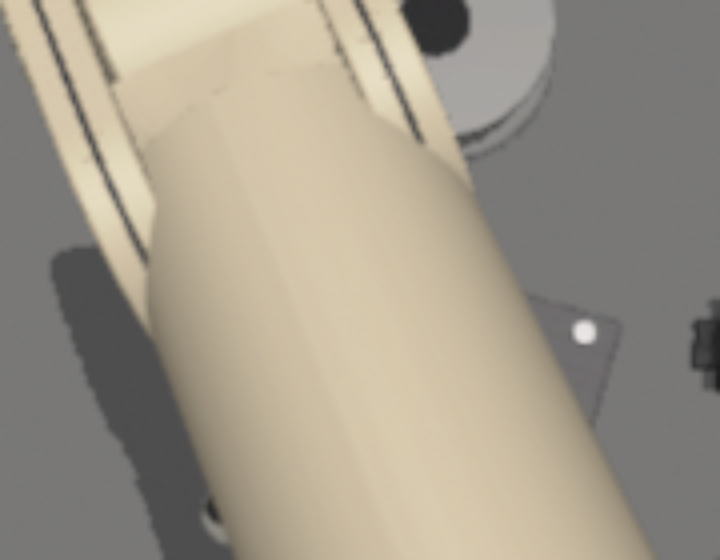

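>>> drive_tool(
  rows=[
    [[0,0,-2,0,0,0,255],[0,0,-2,0,0,0,255],[0,0,-2,0,0,0,255],[0,0,-2,0,0,0,255],[0,0,-2,0,0,0,255]],
  ],
)

```text
time_s: 4.2
tcp_pos: [0.5641, 0.1029, 0.1852]
eef_rot: [[-0.301, -0.0, 0.954], [-0.954, -0.0, -0.301], [0.0, -1.0, -0.0]]
wrist_force: [-1.9, -1.3, 4.1]
finger_gap: -0.002
```

>>> drive_tool(
  rows=[
    [[0,0,-4,0,0,0,255],[0,0,-4,0,0,0,255],[0,0,-4,0,0,0,255],[0,0,-4,0,0,0,255],[0,0,-4,0,0,0,255],[0,0,-4,0,0,0,255],[0,0,-4,0,0,0,255]],
  ],
)

```text
time_s: 4.9
tcp_pos: [0.5642, 0.103, 0.157]
eef_rot: [[-0.301, 0.0, 0.954], [-0.954, -0.0, -0.301], [0.0, -1.0, 0.0]]
wrist_force: [-1.9, -1.9, 4.4]
finger_gap: 0.003
```

>>> drive_tool(
  rows=[
    [[0,0,-2,0,0,0,255],[0,0,-2,0,0,0,255],[0,0,-2,0,0,0,255],[0,0,-1,0,0,0,255],[0,0,-1,0,0,0,255]],
  ],
)

```text
time_s: 5.4
tcp_pos: [0.5642, 0.103, 0.1493]
eef_rot: [[-0.301, 0.0, 0.954], [-0.954, -0.0, -0.301], [0.0, -1.0, 0.0]]
wrist_force: [-0.1, -3.2, 3.6]
finger_gap: 0.005
```

Run:
```python
from plant import env
import cv2
f=env.grab_frame("side"); a=f["pixels"][:,:,::-1][100:275,200:340]; cv2.imwrite("pics/s3.png",cv2.resize(a,None,fx=3.4,fy=3.4))
print(env.read_state()["wrist_force"])
```

```text
[-0.5451307  -2.27189725  3.56477939]
```

View pics/s3.png

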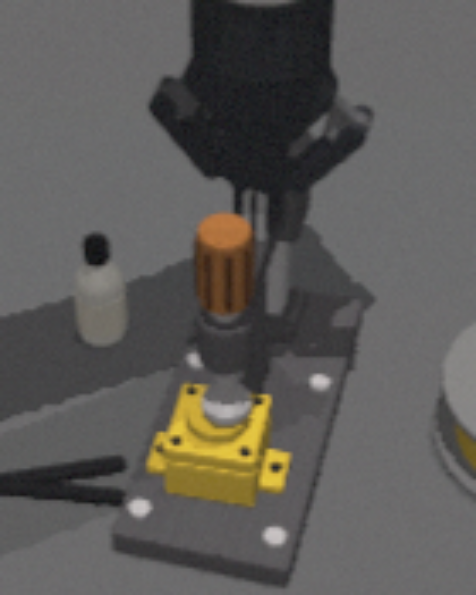

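>>> drive_tool(
  rows=[
    [[0,0,-1,0,0,0,255],[0,0,-1,0,0,0,255],[0,0,-1,0,0,0,255],[0,0,-1,0,0,0,255]],
  ],
)

```text
time_s: 5.85
tcp_pos: [0.5642, 0.1031, 0.1453]
eef_rot: [[-0.3, 0.0, 0.954], [-0.954, -0.0, -0.3], [-0.0, -1.0, 0.0]]
wrist_force: [-2.0, -2.0, 4.2]
finger_gap: 0.003
```

>>> drive_tool(
  rows=[
    [[0,0,-1,0,0,0,255],[0,0,-1,0,0,0,255],[0,0,-1,0,0,0,255]],
  ],
)

```text
time_s: 6.15
tcp_pos: [0.5643, 0.1032, 0.1431]
eef_rot: [[-0.3, 0.001, 0.954], [-0.954, -0.0, -0.3], [0.0, -1.0, 0.001]]
wrist_force: [-4.8, -3.4, 12.9]
finger_gap: 0.0
```

>>> drive_tool(
  rows=[
    [[0,0,-1,0,0,0,255],[0,0,0,0,0,0,255]],
  ],
)

```text
time_s: 6.35
tcp_pos: [0.5643, 0.1033, 0.1425]
eef_rot: [[-0.3, 0.001, 0.954], [-0.954, -0.0, -0.3], [-0.0, -1.0, 0.001]]
wrist_force: [-5.5, -3.2, 14.6]
finger_gap: -0.001
```

>>> drive_tool(
  rows=[
    [[0,0,-1,0,0,0,255],[0,0,0,0,0,0,255]],
  ],
)

```text
time_s: 6.55
tcp_pos: [0.5644, 0.1033, 0.1418]
eef_rot: [[-0.3, 0.001, 0.954], [-0.954, -0.0, -0.3], [-0.0, -1.0, 0.001]]
wrist_force: [-6.2, -3.8, 16.1]
finger_gap: 0.003
```

>>> drive_tool(
  rows=[
    [[0,0,-1,0,0,0,255],[0,0,0,0,0,0,255]],
  ],
)

```text
time_s: 6.75
tcp_pos: [0.5645, 0.1034, 0.1415]
eef_rot: [[-0.3, 0.001, 0.954], [-0.954, -0.001, -0.3], [0.0, -1.0, 0.002]]
wrist_force: [-9.8, -4.7, 24.5]
finger_gap: -0.001
```

>>> drive_tool(
  rows=[
    [[0,0,-1,0,0,0,255],[0,0,0,0,0,0,255]],
  ],
)

```text
time_s: 6.95
tcp_pos: [0.5645, 0.1034, 0.1413]
eef_rot: [[-0.3, 0.002, 0.954], [-0.954, -0.001, -0.3], [0.0, -1.0, 0.002]]
wrist_force: [-12.7, -5.3, 32.1]
finger_gap: -0.003
```

>>> drive_tool(
  rows=[
    [[0,0,-1,0,0,0,255],[0,0,0,0,0,0,255]],
  ],
)

```text
time_s: 7.15
tcp_pos: [0.5646, 0.1034, 0.1412]
eef_rot: [[-0.3, 0.002, 0.954], [-0.954, -0.001, -0.3], [0.001, -1.0, 0.002]]
wrist_force: [-16.5, -6.2, 39.5]
finger_gap: -0.003
```

>>> drive_tool(
  rows=[
    [[0,0,1,0,0,0,255],[0,0,1,0,0,0,255],[0,0,0,0,0,0,255]],
  ],
)

```text
time_s: 7.45
tcp_pos: [0.5644, 0.1034, 0.1413]
eef_rot: [[-0.3, 0.001, 0.954], [-0.954, -0.0, -0.3], [-0.0, -1.0, 0.001]]
wrist_force: [-8.6, -4.1, 21.1]
finger_gap: 0.005
```

Run:
```python
from plant import env
import cv2
f=env.grab_frame("side"); cv2.imwrite("pics/s4f.png",f["pixels"][:,:,::-1]); a=f["pixels"][:,:,::-1][100:275,200:340]; cv2.imwrite("pics/s4.png",cv2.resize(a,None,fx=3.4,fy=3.4))
print(env.read_state()["wrist_force"])
```

```text
[-8.54073082 -3.17583577 21.96677207]
```

View pics/s4.png

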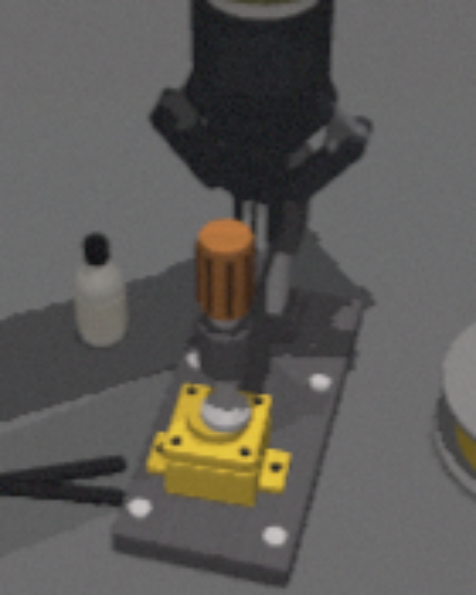

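>>> drive_tool(
  rows=[
    [[0,0,1,0,0,0,255],[0,0,2,0,0,0,255],[0,0,5,0,0,0,255],[0,0,30,0,0,0,255],[0,0,40,0,0,0,255],[0,0,40,0,0,0,255],[0,0,30,0,0,0,255],[0,0,0,0,0,0,255]],
  ],
)

```text
time_s: 8.3
tcp_pos: [0.5657, 0.1042, 0.2919]
eef_rot: [[-0.3, 0.007, 0.954], [-0.954, 0.002, -0.3], [-0.003, -1.0, 0.006]]
wrist_force: [0.1, 0.4, -0.1]
finger_gap: -0.0
```

>>> drive_tool(
  rows=[
    [[-8,-25,0,0,0,8.4,255],[-8,-25,0,0,0,8.4,255],[-8,-25,0,0,0,8.4,200],[0,-20,0,0,0,8.4,150],[0,0,0,0,0,8.4,100],[0,0,0,0,0,8.4,50],[0,0,0,0,0,8.4,0],[0,0,0,0,0,0,0]],
  ],
)

```text
time_s: 9.1
tcp_pos: [0.5399, 0.0082, 0.2866]
eef_rot: [[0.662, -0.001, 0.749], [-0.749, 0.001, 0.662], [-0.001, -1.0, -0.0]]
wrist_force: [-0.4, -0.2, -0.1]
finger_gap: 0.992
```

Run:
```python
from plant import env
import cv2,pickle
s=env.read_state(); f=env.grab_frame("wrist"); pickle.dump((s,f),open("w2.pkl","wb"))
print(s["joints"],s["tcp_pos"],s["eef_rot"])
cv2.imwrite("pics/w2.png",f["pixels"][:,:,::-1])
f=env.grab_frame("side"); cv2.imwrite("pics/s5.png",f["pixels"][:,:,::-1]);
```

```text
[ 34.05447341  11.24253994 -45.20712073  89.75230895   7.97980689
  82.39014078  29.80076142] [0.53992514 0.00821676 0.28659093] [[ 6.62195126e-01 -8.40532769e-04  7.49330974e-01]
 [-7.49330751e-01  6.18641395e-04  6.62195623e-01]
 [-1.02016428e-03 -9.99999455e-01 -2.20175734e-04]]
```

View pics/w2.png

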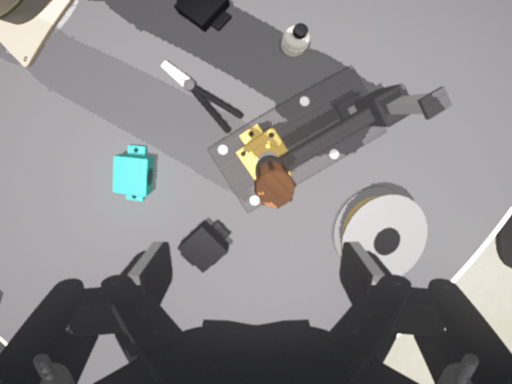

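View pics/s5.png

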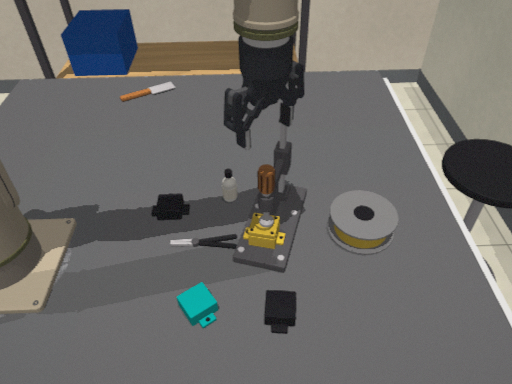

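Run:
```python
import pickle,cv2
s,f=pickle.load(open("w2.pkl","rb"))
a=f["pixels"][:,:,::-1][110:230,220:340]; cv2.imwrite("pics/w2c.png",cv2.resize(a,None,fx=5,fy=5,interpolation=cv2.INTER_CUBIC))
a=cv2.imread("pics/s5.png")[135:265,220:320]; cv2.imwrite("pics/s5c.png",cv2.resize(a,None,fx=4.5,fy=4.5,interpolation=cv2.INTER_CUBIC))
```

```text
(no output)
```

View pics/w2c.png

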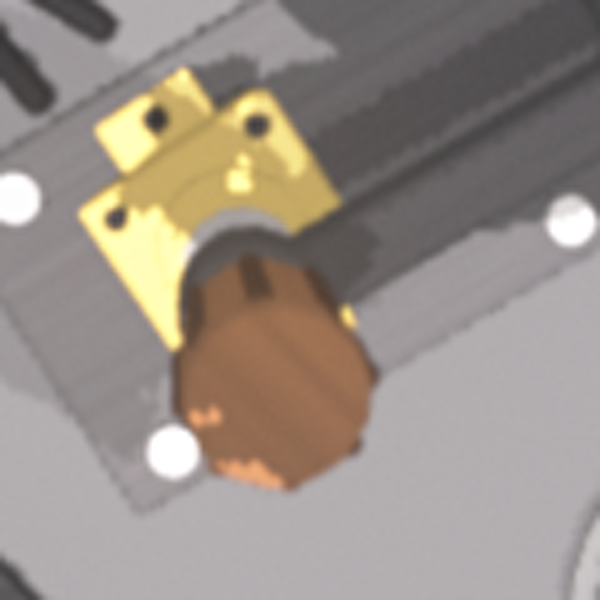

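View pics/s5c.png

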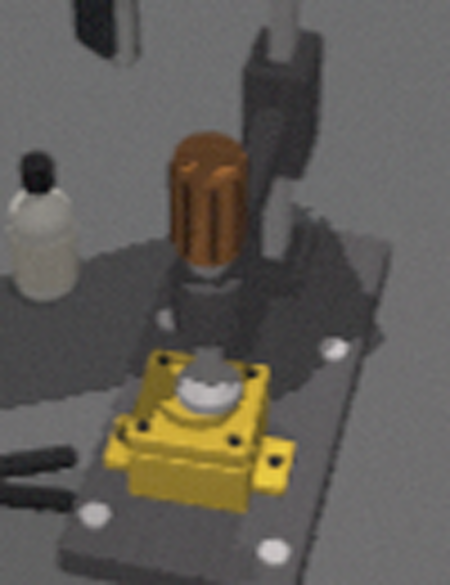

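Run:
```python
from h import *
import pickle
s,f=pickle.load(open("w2.pkl","rb"))
u,v=(277.5)/5-.5+220,(393.5)/5-.5+110
S=cam("side")
us,vs=209.5/4.5-.5+220,151/4.5-.5+135
for z in (.208,.212,.216): print(wplane(s,f,u,v,z),plane(S,us,vs,z), np.linalg.norm(wplane(s,f,u-19.7,v,z)-wplane(s,f,u+19.7,v,z)))
print(s["tcp_pos"])
```

```text
[0.54120853 0.02921198 0.208     ] [0.54190293 0.03306032 0.208     ] 0.03031850925350943
[0.5404028  0.02972159 0.212     ] [0.54169083 0.02833873 0.212     ] 0.029771762507600785
[0.53959707 0.0302312  0.216     ] [0.54147874 0.02361713 0.216     ] 0.029225015761692064
[0.53992514 0.00821676 0.28659093]
```

>>> drive_tool(
  rows=[
    [[0.5,7,0,0,0,8.4,0],[0.5,7,0,0,0,8.4,0],[0,7,0,0,0,8.4,0],[0,0,0,0,0,8.4,0],[0,0,0,0,0,8.4,0],[0,0,0,0,0,8.4,0],[0,0,0,0,0,8.4,0],[0,0,0,0,0,0,0]],
  ],
)

```text
time_s: 10.05
tcp_pos: [0.5411, 0.0292, 0.2871]
eef_rot: [[0.984, -0.0, -0.175], [0.175, 0.0, 0.984], [-0.0, -1.0, 0.0]]
wrist_force: [0.3, 0.3, -0.6]
finger_gap: 0.997
```

Now down 115 mm.

>>> drive_tool(
  rows=[
    [[0,0,-25,0,0,0,0],[0,0,-25,0,0,0,0],[0,0,-25,0,0,0,0],[0,0,-20,0,0,0,0],[0,0,-15,0,0,0,0],[0,0,-5,0,0,0,0],[0,0,0,0,0,0,0],[0,0,0,0,0,0,0]],
  ],
)

```text
time_s: 10.85
tcp_pos: [0.5417, 0.0293, 0.1732]
eef_rot: [[0.985, 0.001, -0.175], [0.175, 0.0, 0.985], [0.001, -1.0, -0.0]]
wrist_force: [-0.5, 0.3, 0.6]
finger_gap: 1.0
```

Run:
```python
from plant import env
import cv2,numpy as np
s=env.read_state(); print(s["tcp_pos"],s["joints"],s["wrist_force"])
f=env.grab_frame("side"); a=f["pixels"][:,:,::-1][100:275,200:340]; b=env.grab_frame("wrist")["pixels"][:,:,::-1]
cv2.imwrite("pics/s6.png",cv2.resize(a,None,fx=3.4,fy=3.4)); cv2.imwrite("pics/w6.png",b)
```

```text
[0.54165275 0.02927141 0.17322556] [ 36.10654588  17.93757645 -51.51092615  98.65185692  14.82318828
  70.50731194  81.01733746] [-0.45800112  0.26615395  0.60892074]
```

View pics/s6.png

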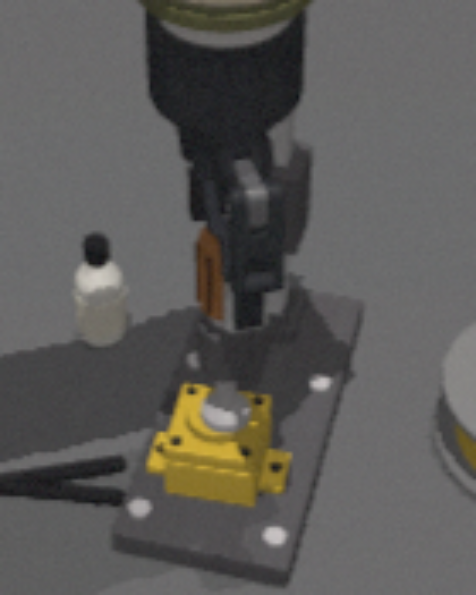

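View pics/w6.png

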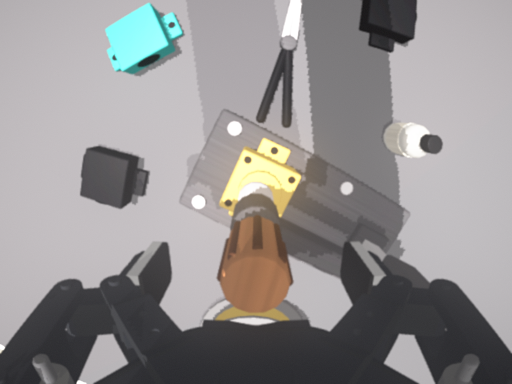

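>>> drive_tool(
  rows=[
    [[0,0,0,0,0,0,120],[0,0,0,0,0,0,160],[0,0,0,0,0,0,255],[0,0,0,0,0,0,255],[0,0,0,0,0,0,255],[0,0,0,0,0,0,255]],
  ],
  squeeze=45,
)

```text
time_s: 11.55
tcp_pos: [0.5413, 0.0289, 0.1726]
eef_rot: [[0.985, 0.0, -0.175], [0.175, -0.0, 0.985], [0.0, -1.0, -0.0]]
wrist_force: [-1.1, -1.6, 4.4]
finger_gap: 0.34
```

Run:
```python
from plant import env
s=env.read_state(); print(s["tcp_pos"],s["wrist_force"],s["ft_torque"],s["finger_gap"])
```

```text
[0.54126812 0.0288897  0.17258074] [-1.11047626 -1.6122332   4.37173943] [-0.26809095  0.26184255 -0.02887654] 0.34012488205021685
```

>>> drive_tool(
  rows=[
    [[0,0,-0.1,0,0,-4,255],[0,0,-0.1,0,0,-8,255],[0,0,-0.1,0,0,-8,255],[0,0,-0.1,0,0,-8,255],[0,0,-0.1,0,0,-8,255],[0,0,-0.1,0,0,-8,255],[0,0,-0.1,0,0,-8,255]],
  ],
)

```text
time_s: 12.25
tcp_pos: [0.5414, 0.0291, 0.1725]
eef_rot: [[0.741, 0.001, 0.672], [-0.672, -0.0, 0.741], [0.001, -1.0, 0.0]]
wrist_force: [-3.4, -2.3, 8.2]
finger_gap: 0.338
```

Run:
```python
from plant import env
s=env.read_state(); print(s["tcp_pos"],s["wrist_force"],s["ft_torque"],s["finger_gap"],s["joints"])
```

```text
[0.54142756 0.02914974 0.17249309] [-3.42977721 -2.28522304  8.2323118 ] [-0.25618354  0.77295289  0.13772948] 0.33816070359213457 [ 29.74872908  15.85712167 -43.47306325  98.99905485  11.59217256
  69.69330246  31.11931231]
```

>>> drive_tool(
  rows=[
    [[0,0,0.3,0,0,-8,255],[0,0,0.3,0,0,-8,255],[0,0,0.2,0,0,-8,255],[0,0,0,0,0,-8,255],[0,0,0,0,0,-8,255]],
  ],
)

```text
time_s: 12.75
tcp_pos: [0.5414, 0.0294, 0.1726]
eef_rot: [[0.136, 0.001, 0.991], [-0.991, 0.0, 0.136], [-0.0, -1.0, 0.001]]
wrist_force: [0.8, 0.1, 1.3]
finger_gap: 0.34
```

Run:
```python
from plant import env
s=env.read_state(); print(s["tcp_pos"],s["wrist_force"],s["ft_torque"],s["finger_gap"],s["joints"])
```

```text
[0.54138687 0.02935734 0.17255055] [0.76849788 0.13351254 1.31217865] [ 0.01924178 -0.14283276  0.1785262 ] 0.34034521606984125 [ 25.27788541  14.73932474 -38.04571085  99.1999892    9.64119138
  69.32173193  -7.45127984]
```

>>> drive_tool(
  rows=[
    [[0,0,0,0,0,-8,255],[0,0,0,0,0,-8,255],[0,0,0,0,0,-8,255],[0,0,0,0,0,-8,255],[0,0,0,0,0,-8,255],[0,0,0,0,0,-8,255],[0,0,0,0,0,-8,255]],
  ],
)

```text
time_s: 13.45
tcp_pos: [0.5416, 0.0294, 0.1726]
eef_rot: [[-0.745, 0.001, 0.667], [-0.667, 0.0, -0.745], [-0.001, -1.0, 0.001]]
wrist_force: [1.4, -0.3, 0.3]
finger_gap: 0.337
```

Run:
```python
from plant import env
s=env.read_state(); print(s["tcp_pos"],s["wrist_force"],s["ft_torque"],s["finger_gap"],s["joints"])
```

```text
[0.54163657 0.02943128 0.17255676] [ 1.41607026 -0.29926946  0.30670172] [-0.06232982 -0.4763543   0.10951802] 0.3373353405303913 [ 19.48222813  13.60645408 -31.19624113  99.4758791    7.50457262
  68.91463892 -61.87681615]
```

>>> drive_tool(
  rows=[
    [[0,0,0,0,0,-8,255],[0,0,0,0,0,-8,255],[0,0,0,0,0,-8,255],[0,0,0,0,0,-8,255],[0,0,0,0,0,-8,255],[0,0,0,0,0,0,255]],
  ],
)

```text
time_s: 14.05
tcp_pos: [0.5417, 0.0293, 0.1726]
eef_rot: [[-0.999, 0.001, 0.035], [-0.035, 0.0, -0.999], [-0.001, -1.0, 0.0]]
wrist_force: [3.7, 0.2, 0.4]
finger_gap: 0.334
```

Run:
```python
from plant import env
import cv2
s=env.read_state(); print(s["tcp_pos"],s["wrist_force"],s["ft_torque"],s["finger_gap"],s["joints"])
f=env.grab_frame("side"); a=f["pixels"][:,:,::-1][100:275,200:340]; b=env.grab_frame("wrist")["pixels"][:,:,::-1]
cv2.imwrite("pics/s7.png",cv2.resize(a,None,fx=3.4,fy=3.4)); cv2.imwrite("pics/w7.png",b)
```

```text
[0.54168908 0.02932499 0.17256039] [3.66312099 0.22620523 0.41243615] [-0.18718962 -0.77502176 -0.08344361] 0.3341156918709633 [  15.61440355   12.9989553   -26.69530546   99.6670848     6.23960469
   68.7168432  -100.75021115]
```

View pics/s7.png

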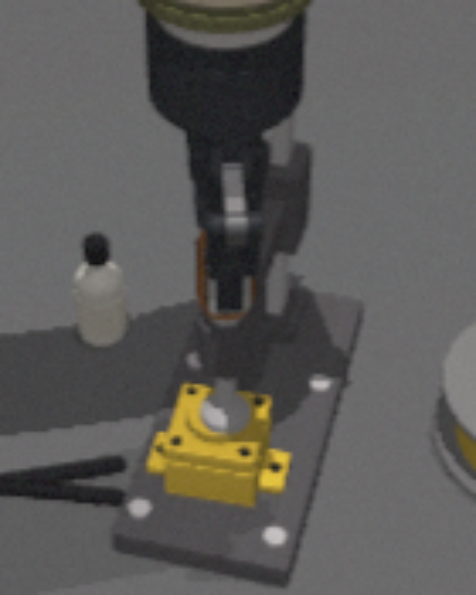

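View pics/w7.png

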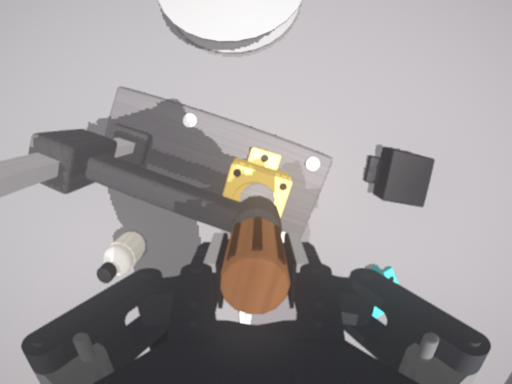

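>>> drive_tool(
  rows=[
    [[0,0,0,0,0,0,150],[0,0,0,0,0,0,100],[0,0,0,0,0,0,30],[0,0,0,0,0,0,0],[0,0,0,0,0,0,0],[0,0,0,0,0,0,0]],
  ],
)

```text
time_s: 14.75
tcp_pos: [0.5411, 0.0291, 0.1724]
eef_rot: [[-0.999, -0.0, 0.037], [-0.037, -0.0, -0.999], [0.0, -1.0, 0.0]]
wrist_force: [0.6, -0.4, -0.2]
finger_gap: 0.999
```

Run:
```python
from plant import env
import cv2
s=env.read_state(); print(s["tcp_pos"],s["wrist_force"],s["ft_torque"],s["finger_gap"])
b=env.grab_frame("wrist")["pixels"][:,:,::-1]
cv2.imwrite("pics/w8.png",b)
```

```text
[0.54107793 0.02909211 0.17243184] [ 0.61320712 -0.39658214 -0.22404812] [-0.00535805  0.00612771  0.04108278] 0.998941482426029
```

View pics/w8.png

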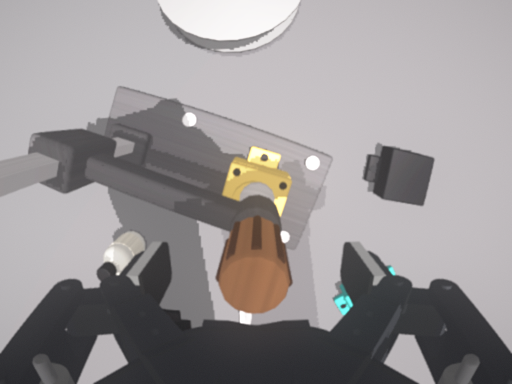

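>>> drive_tool(
  rows=[
    [[0,0,10,0,0,0,0],[0,0,25,0,0,0,0],[0,0,30,0,0,0,0],[0,0,40,0,0,0,0],[0,0,20,0,0,0,0],[0,0,0,0,0,0,0]],
  ],
)

```text
time_s: 15.4
tcp_pos: [0.5424, 0.0295, 0.3016]
eef_rot: [[-0.999, 0.006, 0.037], [-0.037, 0.0, -0.999], [-0.006, -1.0, 0.0]]
wrist_force: [0.1, -0.1, 0.4]
finger_gap: 0.997
```

>>> drive_tool(
  rows=[
    [[0,-20,0,0,0,8.4,0],[0,0,0,0,0,8.4,0],[0,0,0,0,0,8.4,0],[0,0,0,0,0,8.4,0],[0,0,0,0,0,8.4,0],[0,0,0,0,0,8.4,0],[0,0,0,0,0,8.4,0],[0,0,0,0,0,8.4,0]],
  ],
)

```text
time_s: 16.2
tcp_pos: [0.5408, 0.0091, 0.2971]
eef_rot: [[-0.347, -0.001, 0.938], [-0.938, 0.0, -0.347], [0.0, -1.0, -0.001]]
wrist_force: [0.4, 0.5, -0.3]
finger_gap: 0.998
```

>>> drive_tool(
  rows=[
    [[0,0,0,0,0,8.4,0],[0,0,0,0,0,8.4,0],[0,0,0,0,0,8.4,0],[0,0,0,0,0,8.4,0],[0,0,0,0,0,8.4,0],[0,0,0,0,0,8.4,0],[0,0,0,0,0,8.4,0],[0,0,0,0,0,3.4,0]],
  ],
)

```text
time_s: 17.0
tcp_pos: [0.5408, 0.0091, 0.2971]
eef_rot: [[0.667, -0.001, 0.745], [-0.745, 0.0, 0.667], [-0.001, -1.0, -0.0]]
wrist_force: [-1.0, -0.1, 0.2]
finger_gap: 1.005
```

Run:
```python
from plant import env
import cv2,pickle
s=env.read_state(); f=env.grab_frame("wrist"); pickle.dump((s,f),open("w9.pkl","wb"))
print(s["tcp_pos"],s["eef_rot"])
cv2.imwrite("pics/w9.png",f["pixels"][:,:,::-1])
f=env.grab_frame("side"); cv2.imwrite("pics/s9.png",f["pixels"][:,:,::-1])
a=cv2.imread("pics/s5.png");b=cv2.imread("pics/s9.png")
import numpy as np
c=[cv2.resize(i[135:265,230:310],None,fx=4.5,fy=4.5,interpolation=cv2.INTER_CUBIC) for i in(a,b)]
cv2.imwrite("pics/cmp.png",np.hstack(c))
```

```text
[0.5408459  0.00905035 0.29707113] [[ 6.67075887e-01 -7.34673188e-04  7.44989410e-01]
 [-7.44989566e-01  8.63289787e-05  6.67076111e-01]
 [-5.54397108e-04 -9.99999726e-01 -4.89735880e-04]]
```

View pics/cmp.png

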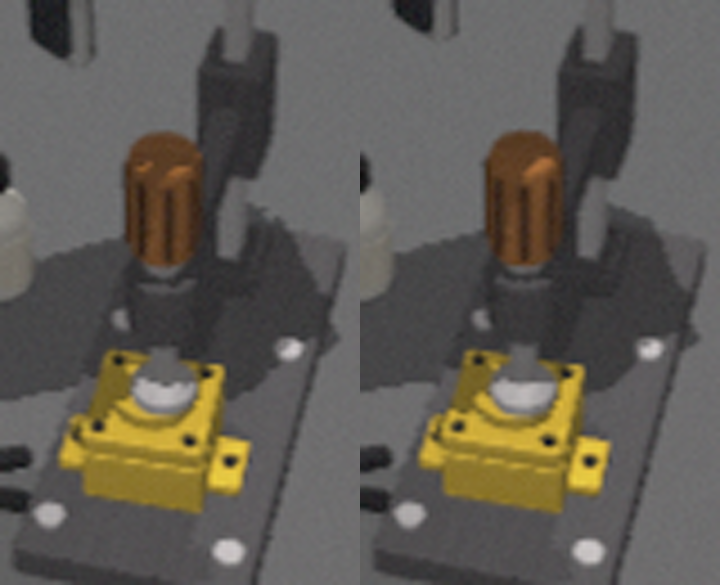

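View pics/w9.png

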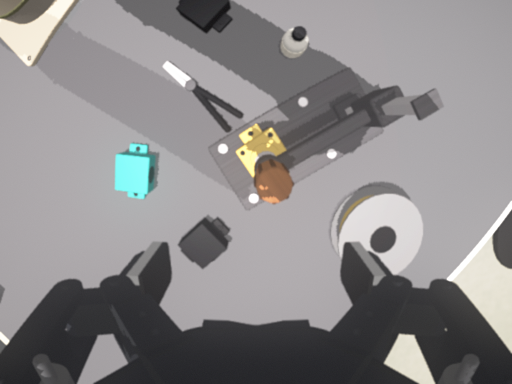

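Run:
```python
import cv2,numpy as np
a,b=[cv2.imread(f"pics/{n}.png",0).astype("float32") for n in("s5","s9")]
for n,(x0,x1,y0,y1) in dict(head=(270,294,140,178),plate=(238,300,215,262),handle=(255,278,160,192)).items():
    M=np.eye(2,3,dtype="float32")
    cc,M=cv2.findTransformECC(a[y0:y1,x0:x1],b[y0:y1,x0:x1],M,cv2.MOTION_TRANSLATION,(3,200,1e-6),None,3)
    print(n,cc,M[:,2])
```

```text
head 0.9806459624602393 [ 0.03898945 -0.2126342 ]
plate 0.9867897356049806 [-0.03173382 -0.05870644]
handle 0.9255860157925142 [-0.23155862 -0.7220842 ]
```

Run:
```python
from plant import env
print(env.read_state()["wrist_force"]); print(env.close_job())
```

```text
[-0.64721539 -0.35741727  0.56514092]
the job is handed in; nothing more can be done
None
```

I slid the jaw down onto the cap until it bound, turned the screw handle about 188° clockwise, let go and handed the job in at about 17 s. No verdict came back. I could not read the foot force or the jaw tilt directly; I estimate the foot force at about 55–59 N from the turn.

- **Jaw:** Pushing at the arm took about 4 N to slide. The foot met the cap after about 51 mm, and about 3 mm more made the push turn stiff. I sent the last three steps together, so the push at the arm peaked at about 39.5 N instead of the 20–25 N you gave. By lever arm I estimate under 20 N at the foot, but that was not measured.
- **Screw:** The turning torque read 0.14 to 0.18 N m during the first half of the turn. It read 0.11 later and −0.08 once stopped, because side load on the wrist disturbed it, so these readings do not settle how tight the screw is. Early in the turn I was also pressing down on the handle with about 8 N; I corrected that.
- **Last checks:**
  - After letting go, the head block had moved only about 0.2 px in the side view, so it did not slip up the bar.
  - The handle had shifted about 0.7 px, which fits the jaw leaning back.
  - The printed halves looked aligned and the bystanders unmoved.
  - The gripper was open and clear, with wrist force near zero.

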